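# Switch on the orange oven circuit with the stylus

## Task

Take the stylus out of its wooden holder and, with its tip, press down the raised far end of the orange rocker on the oven switch bank so that it tips fully over to on. Keep the gripper itself off the orange switch, leave the other three rockers as they are, then put the stylus back upright in its holder and let go.

Things in the scene. Friction and masses are not known exactly. Their poses are not given: they have to be found in the camera images.
- stylus: Steel rod 10 mm thick, 60 mm long; above it a white round guard 56 mm across, 5 mm thick (60-65 mm above the tip); above that a round light-wood handle 22 mm thick, 85 mm long (65-150 mm above the tip), black band near its top. About 70 g. Origin: centre of the lower tip; z along the rod up to the handle. Starts upright in the holder, tip 15 mm above the bench.
- stylus_holder: Brown wooden block 90 x 90 x 75 mm, fixed to the bench, with a vertical 30 mm round bore right through its centre. The stylus hangs in it: the rod goes down the bore and the guard rests on the block's top face. Origin: centre of the underside, on the bench; z up.
- orange_switch: Black frame (68 mm along x, 42 along y) of the orange rocker, one of 4 modules in a row, 44 mm apart, places varying, on a fixed grey box 130 x 200 x 55 mm. Fins 22 mm high along both sides, 34 mm clear between. Origin: centre of its underside, 55 mm above the bench; x along the rocker to its far end (away from the robot), y along the row, z up. Rocker pivot 16 mm above the origin.
- orange_rocker (a joint): Tilt (rad): -0.22 off (far end raised), +0.22 fully on (far end down). V-shaped rocker 54 x 30 mm. 17 mm along the frame's +x, its top is 28 mm above the frame's origin when off, 20 mm (far half level) when on. No spring: stays where left. Yields to about 2.5 N pressed 17 mm from its middle, 5 N at 8 mm.
- blue_rocker (a joint): Tilt of the blue rocker (rad), same row, make and meaning as the orange one; starts on, far end down, and must stay so.
- green_rocker (a joint): Tilt of the green rocker (rad), same row, make and meaning as the orange one; starts off, far end raised, and must stay so.
- white_rocker (a joint): Tilt of the white rocker (rad), same row, make and meaning as the orange one; starts on, far end down, and must stay so.
Things that resemble listed ones, but are neither listed nor needed, are in the scene too. Of the things shaped like the stylus, the steel one is meant.

How it is judged:
On the way:
1. the orange rocker is on while the stylus is out of its holder (value of joint orange_rocker above 0.12 rad and horizontal distance between stylus and stylus_holder above 0.06 m), for 0.1 s.
At the end, for the whole second after the job is handed in: The orange rocker is on (tilt above 0.12 rad), blue and white are still on (above 0.08), green is still off (below -0.08), and the stylus hangs at rest in its holder: within 18 mm of the bore's axis, tip 8 to 25 mm above the bench, upright within about 10 degrees (value of joint orange_rocker above 0.12 rad and value of joint each of blue_rocker, white_rocker above 0.08 rad and value of joint green_rocker below -0.08 rad and horizontal distance between stylus and stylus_holder below 0.018 m and z of stylus in the frame of stylus_holder between 0.008 and 0.025 m and angle between stylus's own z axis and vertical below 0.17 rad and linear speed of stylus below 0.03 m/s); the robot touches nothing.
It fails at once if another rocker is flipped (not (value of joint each of blue_rocker, white_rocker above 0.08 rad and value of joint green_rocker below -0.08 rad)).
It fails at once if the gripper or arm presses on the orange switch itself (contact force between any of the fingers, the arm and orange_switch above 1 N).
It also fails if it takes over 40 s, if anything falls off the work surface, if the arm or the gripper's body presses on something with over 40 N, if the wrist force passes 120 N, or if a joint passes its speed limit or range.

## Robot

A 6-joint arm with a two-finger parallel gripper is mounted at the origin on the work surface. World frame = base frame: x ahead of the robot, y to its left, z up, the work surface at z = 0. Lengths are in m, angles in rad, forces in N, time in s.
With the tool pointing down it reaches from about 0.3 to 0.825 m from the base axis. Payload 5.4 kg.
Tool frame: the origin (TCP) lies on the front face of the gripper's body, between the roots of the fingers; the fingertips stand 88 mm ahead of it and the grasp point (between the pads) lies 69 mm ahead of it; z points along the fingers, y is the direction in which the jaws open and shut (so a half turn about z gives the same grasp; the last joint's range is limited). The gripper opens to 92 mm and grips with 3 to 60 N. Pads are 20 mm wide; open, the fingers measure 128 mm over their backs; the gripper's body (75 mm by 189 mm) begins 69 mm behind the grasp point.
Start: joints at [-1.494, 0.158, 1.597, -0, 1.386, -0.21], TCP at [0.163, -0.552, 0.303] pointing down, gripper open.
Joint ranges: [-2.91, 2.91], [-0.94, 2.29], [0.18, 2.7], [-1.29, 4.43], [0.17, 2.64], [-3, 3]. Speed limits (rad/s): [2.57, 2.57, 3.14, 3.14, 3.14, 3.14].

## Interface

Orientations are given as a rotation vector (axis times angle).
In Python, from plant import ctrl, optics gives the robot as it stands.
- The arm moves only by the tool arm_command, never from a script. Its argument "commands" is a list of rows, each a list of 3 entries, a list of its own where there are three numbers: the opening, from 0 (shut) to 1 (fully open), then the shift along the tool's x, y, z in units of 40 mm (1.0 is 40 mm), then the turn, a rotation vector about the tool's x, y, z in units of 10 degrees (1.0 is 10 degrees). In form: [[hand, [tx, ty, tz], [wx, wy, wz]], ...]. A call has 1 to 5 rows; each row is the pose to reach, as a shift and turn from the pose commanded when the call began, along the tool's axes at that moment; what a row does not reach only later rows make up. A row lasts 1/8 s, in which the tool goes at most 62.5 mm and 10.7 degrees, less where a joint would pass 70% of its speed; a pose out of reach is approached as far as the arm can. A call with a gripper value outside its range is refused whole. The fingers move at their own pace and stop on an object; "grip_force" is the grip in N (left out, the last holds). Time passes only in rows, so rows that repeat a pose let the fingers close. It gives the time, the measured TCP pose, the force and the opening at its end, in the units of the state.
- ctrl.state(): the state, without advancing time (a new reading comes with each control period).
- optics.capture(name): name is "side" or "top"; returns the picture (420x560x3 uint8, red, green, blue); there is no depth.
- optics.camera_params(name): a dict with "fov_y" (degrees; the focal length in pixels is half the picture's height over the tangent of half this angle, whatever the lens; pixels are square), "cx", "cy" (the principal point, pixels), "R" (3x3) and "t" (3): a world point X has camera coordinates R X + t. Camera axes: x right, y down, z forward; pixel columns grow to the right and rows downward; lengths in m; the calibration is good to about 2 mm. A picture is of the moment at which its call begins. camera_params takes no time and is no camera call.
- ctrl.sign_off(): hands the job in, once; it reports no verdict.
The state is a dict: "clock": time; "joint_pos": joint angles; "qd": joint speeds; "joint_torque": joint torques, N m; "position": TCP position; "orientation": TCP orientation; "force": force on the tool from outside, world axes, zero at the start; "moment": the same for the moment, N m; "gripper_width": opening from 0.0 (shut) to 1.0 (fully open).
Only numpy, scipy, OpenCV 4.12 (cv2) and the standard library are available. Lean on these libraries where they do the work, as an engineer would, in place of code of your own. Each camera call takes 0.05 s, during which the arm holds its last target.

## Working session

There is one attempt and no reset: what is moved stays moved. The work goes in short steps, Python scripts to look and compute and a tool call to move; the robot and the scene stay as the last step left them, time stands still between calls to the robot, and variables do not carry over. Pictures are saved under pics/ and viewed, and the job is handed in when it is done.

Besides the shell and the picture viewer there is one more tool, called after "Emit:" as name([rows], argument=value, ...), one row to a line, values as JSON. arm_command: Moves the arm, as the interface text tells. Its arguments: {"type":"object","properties":{"commands":{"type":"array","items":{"type":"array"}},"grip_force":{"type":"number"}},"required":["commands"]}

```bash
mkdir -p pics
python3 - <<'E'
from plant import ctrl, optics
import cv2
print(ctrl.state())
for n in("side","top"):
    im=optics.capture(n); cv2.imwrite(f"pics/{n}0.png",im[:,:,::-1]); print(n,optics.camera_params(n))
E
```

```text
{'clock': 0.0, 'joint_pos': array([-1.49407129e+00,  1.59031164e-01,  1.59821743e+00,  3.70786089e-07,
        1.38616672e+00, -2.10071623e-01]), 'qd': array([ 0.00013471,  0.00088162,  0.00180815, -0.00277473,  0.00057466,
       -0.00106986]), 'joint_torque': array([ 1.38933603e-03, -3.85576236e+01, -3.22106016e+01,  7.02608004e-02,
        3.79548746e-02, -1.43022676e-04]), 'position': array([ 0.16261654, -0.55105236,  0.30173622]), 'orientation': array([-3.10754764e+00, -4.48696792e-01, -1.91206332e-04]), 'force': array([ 0.2129343 ,  0.05959797, -0.67254025]), 'moment': array([ 0.00682263, -0.00216776, -0.04316704]), 'gripper_width': 0.9997738968740499}
side {'fov_y': 54.75114918490429, 'cx': 277.5108247440733, 'cy': 201.53794312351144, 'R': array([[-0.96046641, -0.27836224,  0.00432869],
       [-0.15554362,  0.52366544, -0.83760414],
       [ 0.23089058, -0.80516394, -0.54626054]]), 't': array([0.45229187, 0.16950249, 0.63235993])}
top {'fov_y': 51.21858691247637, 'cx': 277.2973632684348, 'cy': 214.8658083285014, 'R': array([[ 0.01237171, -0.99992   , -0.00263221],
       [-0.99747087, -0.01215706, -0.07002913],
       [ 0.06999153,  0.00349193, -0.99754147]]), 't': array([-0.04982089,  0.5043397 ,  0.99355364])}
```

View pics/side0.png

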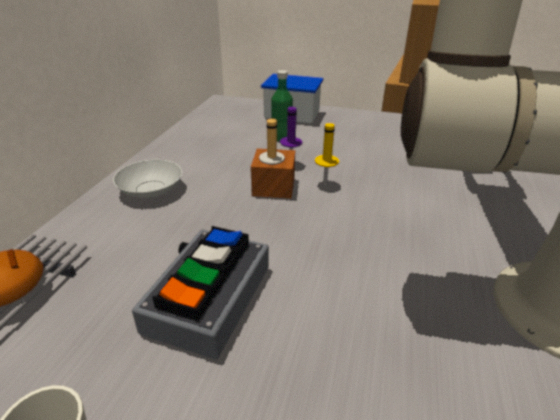

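View pics/top0.png

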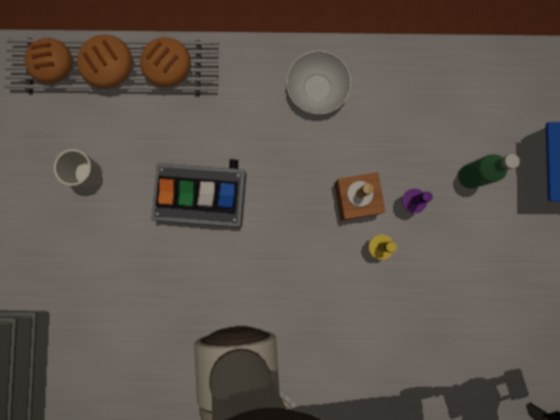

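Candidates for the stylus in the side picture are the wood-handled one in the brown block (272,140), a purple one (291,125) and a yellow one (328,145). The wood-handled one with the white guard, sitting in the block, fits the description. I'll confirm it in a crop.

Run:
```python
import cv2,numpy as np
s=cv2.imread("pics/side0.png");t=cv2.imread("pics/top0.png")
a=cv2.resize(s[100:210,230:360],None,fx=6,fy=5.4*6/5.4,interpolation=2)[:600]
cv2.imwrite("pics/cs.png",cv2.resize(s[105:205,235:360],None,fx=6,fy=6,interpolation=2))
b=cv2.resize(t[150:240,145:260],None,fx=5,fy=5,interpolation=2)
cv2.imwrite("pics/ct.png",b)
cv2.imwrite("pics/ct2.png",cv2.resize(t[160:270,320:450],None,fx=5,fy=5,interpolation=2))
cv2.imwrite("pics/cs2.png",cv2.resize(s[215:355,130:280],None,fx=4,fy=4,interpolation=2))
```

```text
(no output)
```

View pics/cs.png

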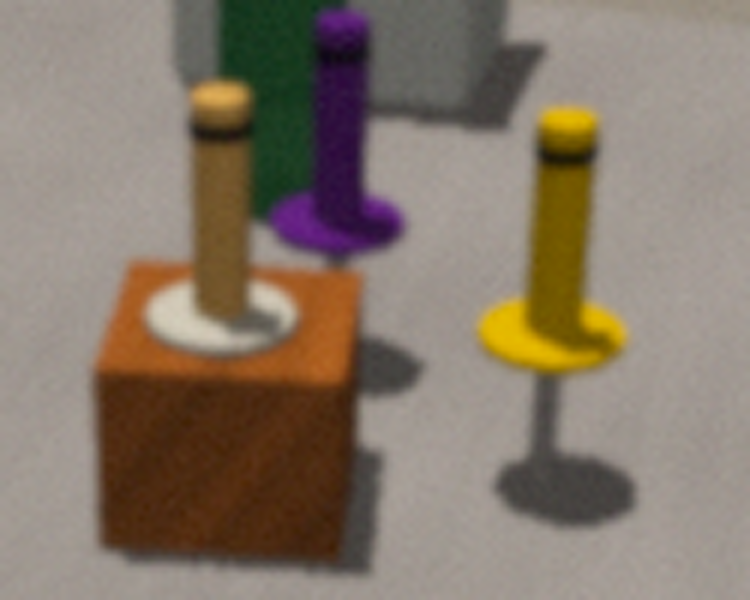

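View pics/ct.png

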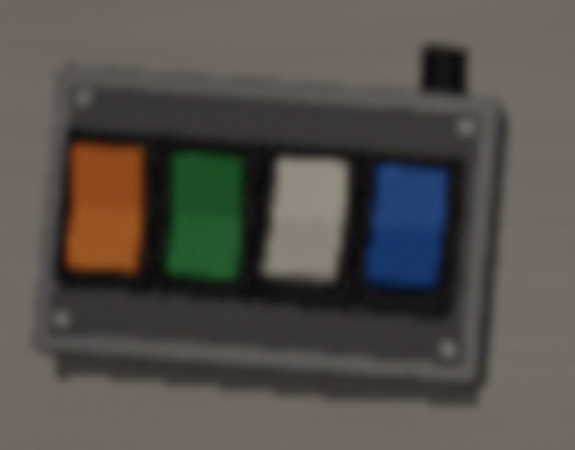

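View pics/ct2.png

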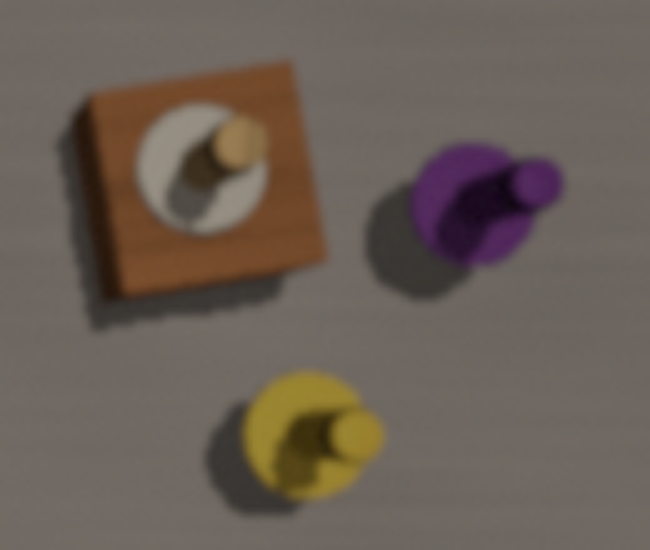

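View pics/cs2.png

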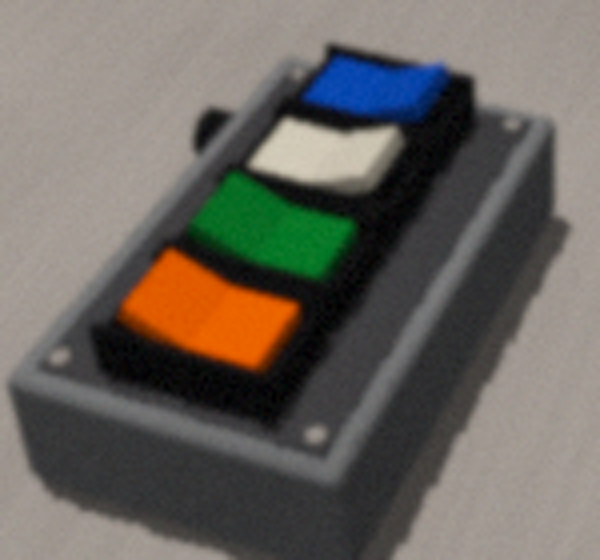

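The crop confirms it: the wooden handle with the white guard sits in the brown block, with its guard centre at top (360.5,194) and side (272,157.6). The orange rocker is leftmost in the top view, at about (166,191). Next I'll compute positions.

```bash
cat > h.py <<'E'
import numpy as np,cv2
from plant import optics,ctrl
from scipy.optimize import least_squares
from scipy.spatial.transform import Rotation as Rr
P={n:optics.camera_params(n) for n in("side","top")}
def f(n): return 210/np.tan(np.radians(P[n]["fov_y"])/2)
def proj(n,X):
    p=P[n];c=np.atleast_2d(X)@p["R"].T+p["t"];return c[:,:2]/c[:,2:]*f(n)+[p["cx"],p["cy"]]
def ray(n,uv,z):
    p=P[n];d=p["R"].T@np.array([(uv[0]-p["cx"])/f(n),(uv[1]-p["cy"])/f(n),1]);o=-p["R"].T@p["t"]
    return o+d*(z-o[2])/d[2]
def tri(a,b):
    r=least_squares(lambda X:np.r_[(proj("side",X)[0]-a),(proj("top",X)[0]-b)],[.6,0,.1]);return r.x,r.fun
E
python3 - <<'E'
from h import *
np.set_printoptions(precision=4,suppress=True)
T=lambda x,y,k=5,o=(320,160):np.array([(x+.5)/k-.5+o[0],(y+.5)/k-.5+o[1]])
S=lambda x,y:T(x,y,6,(235,105)); B=lambda x,y:T(x,y,5,(145,150)); S2=lambda x,y:T(x,y,4,(130,215))
print("guard top z.08",ray("top",T(203,170),.08),ray("side",S(222,316),.08),tri(S(222,316),T(203,170)))
print("handle top",ray("top",T(240,142),.165),ray("side",S(222,95),.165),tri(S(222,95),T(240,142)))
for c in [(92,95),(291,62),(327,260),(119,297)]: print("blk",ray("top",T(*c),.075))
bc=[(62,68),(505,102),(485,382),(40,350)]
for c in bc: print("box",ray("top",B(*c),.055))
for c in [(83,97),(466,126),(448,348),(61,318)]: print("screw",ray("top",B(*c),.055))
for c in [(70,143),(145,143),(140,277),(65,275),(106,207),(206,214),(305,219),(408,228)]: print("rk",ray("top",B(*c),.075))
for c in [(58,357),(315,434),(512,122),(297,72)]: print("sscrew",ray("side",S2(*c),.055))
E
```

```text
guard top z.08 [ 0.549  -0.2233  0.08  ] [ 0.5482 -0.2188  0.08  ] (array([ 0.5495, -0.2237,  0.0774]), array([ 0.0935,  0.0069, -0.0226, -0.0895]))
handle top [ 0.55   -0.2221  0.165 ] [ 0.5483 -0.2201  0.165 ] (array([ 0.5496, -0.2224,  0.164 ]), array([-0.2813, -0.0213,  0.0669,  0.2585]))
blk [ 0.5821 -0.1757  0.075 ]
blk [ 0.5977 -0.2628  0.075 ]
blk [ 0.5109 -0.2781  0.075 ]
blk [ 0.4936 -0.1877  0.075 ]
box [0.6151 0.2274 0.055 ]
box [0.6021 0.0285 0.055 ]
box [0.4766 0.0351 0.055 ]
box [0.4884 0.2332 0.055 ]
screw [0.6021 0.2176 0.055 ]
screw [0.5911 0.0457 0.055 ]
screw [0.4915 0.0519 0.055 ]
screw [0.5027 0.2243 0.055 ]
rk [0.5782 0.2172 0.075 ]
rk [0.5786 0.1843 0.075 ]
rk [0.5197 0.1848 0.075 ]
rk [0.5202 0.2176 0.075 ]
rk [0.5502 0.2006 0.075 ]
rk [0.5477 0.1568 0.075 ]
rk [0.546  0.1134 0.075 ]
rk [0.5426 0.0683 0.075 ]
sscrew [0.6026 0.2165 0.055 ]
sscrew [0.5025 0.2223 0.055 ]
sscrew [0.4915 0.0491 0.055 ]
sscrew [0.5918 0.0431 0.055 ]
```

```bash
cat >> h.py <<'E'
def plan(pos,yaw_jaw=None):
    s=ctrl.state();R=Rr.from_rotvec(s["orientation"])
    d=R.inv().apply(np.array(pos)-s["position"])/.04
    # target: z down, jaw (tool y) direction angle
    M=R.as_matrix();a=np.arctan2(M[1,1],M[0,1]) if yaw_jaw is None else yaw_jaw
    y=np.array([np.cos(a),np.sin(a),0]);z=np.array([0,0,-1.]);x=np.cross(y,z)
    w=(R.inv()*Rr.from_matrix(np.c_[x,y,z])).as_rotvec()/np.radians(10)
    print("clock",round(s["clock"],3),"pos",s["position"].round(4),"jaw deg",round(np.degrees(np.arctan2(M[1,1],M[0,1])),2),"F",s["force"].round(2),"w",round(s["gripper_width"],3))
    print("  shift",d.round(3),"turn",w.round(3))
E
python3 - <<'E'
from h import *
T=lambda x,y,k=5,o=(320,160):np.array([(x+.5)/k-.5+o[0],(y+.5)/k-.5+o[1]])
S=lambda x,y:T(x,y,6,(235,105))
c=np.array([.549,-.2225])
for n,a,b in[("yel",S(568,120),T(357,437)),("pur",S(343,22),T(537,183))]:
    X,_=tri(a,b);d=X[:2]-c;print(n,X,np.hypot(*d),np.degrees(np.arctan2(d[1],d[0])))
plan([.549,-.2225,.30])
E
```

```text
yel [ 0.43444124 -0.27176845  0.14889389] 0.12470400528127909 -156.72884150825436
pur [ 0.53689585 -0.34485342  0.14872416] 0.12295068275605299 -95.64976008611144
clock 0.1 pos [ 0.1626 -0.5511  0.3018] jaw deg -73.57 F [ 0.76 -0.48  0.12] w 1.004
  shift [11.589 -5.147  0.058] turn [-0.01  -0.002 -0.   ]
```

Emit:
arm_command([
  [1,[1.4,-0.6,0],[0,0,0]],
  [1,[2.8,-1.25,0],[0,0,0]],
  [1,[4.2,-1.85,0],[0,0,0]],
  [1,[5.6,-2.5,0],[0,0,0]],
  [1,[7.0,-3.1,0],[0,0,0]],
], grip_force=30)

```text
clock: 0.72
position: [0.3972, -0.3516, 0.3024]
orientation: [-3.109, -0.449, 0.0]
force: [0.4, -0.6, -0.2]
gripper_width: 0.998
```

```bash
python3 -c "
from h import *
plan([.549,-.2225,.30])"
```

```text
clock 0.725 pos [ 0.3972 -0.3516  0.3024] jaw deg -73.58 F [ 0.4  -0.57 -0.16] w 0.998
  shift [ 4.552 -2.024  0.061] turn [-0.002  0.001  0.   ]
```

Emit:
arm_command([
  [1,[1.4,-0.6,0],[0,0,0]],
  [1,[2.8,-1.25,0],[0,0,0]],
  [1,[4.0,-1.8,0],[0,0,0]],
  [1,[4.56,-2.03,0],[0,0,0]],
  [1,[4.56,-2.03,0],[0,0,0]],
])

```text
clock: 1.35
position: [0.5487, -0.2225, 0.302]
orientation: [-3.108, -0.453, 0.001]
force: [-0.5, -0.3, -0.6]
gripper_width: 1.0
```

```bash
python3 -c "
from h import *
plan([.5492,-.2225,.194])
for n in('side','top'):
    im=optics.capture(n);cv2.imwrite(f'pics/{n}1.png',im[:,:,::-1])
b=cv2.imread('pics/side1.png');cv2.imwrite('pics/s1c.png',cv2.resize(b[30:230,180:380],None,fx=3,fy=3,interpolation=2))"
```

```text
clock 1.35 pos [ 0.5487 -0.2225  0.302 ] jaw deg -73.41 F [-0.45 -0.31 -0.61] w 1.0
  shift [0.014 0.005 2.7  ] turn [-0.005  0.004  0.   ]
```

View pics/s1c.png

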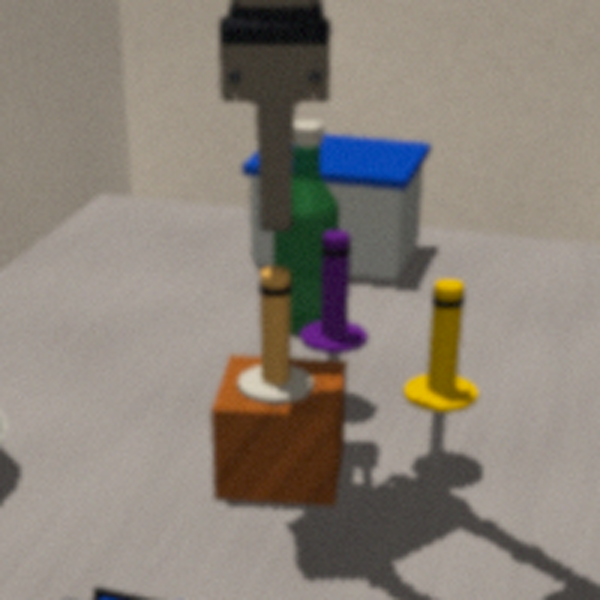

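The open gripper is centred over the stylus, with the fingers at about crop (275,160) and the handle at (275,320). I'll descend and grip.

Emit:
arm_command([
  [1,[0,0,1.0],[0,0,0]],
  [1,[0,0,1.9],[0,0,0]],
  [1,[0,0,2.5],[0,0,0]],
  [1,[0,0,2.7],[0,0,0]],
  [1,[0,0,2.7],[0,0,0]],
])

```text
clock: 2.08
position: [0.5476, -0.2246, 0.1949]
orientation: [-3.11, -0.447, 0.0]
force: [1.1, -0.8, 0.2]
gripper_width: 1.0
```

Emit:
arm_command([
  [0.1,[0,0,0],[0,0,0]],
  [0.1,[0,0,0],[0,0,0]],
  [0.1,[0,0,0],[0,0,0]],
  [0.1,[0,0,0],[0,0,0]],
  [0.1,[0,0,0],[0,0,0]],
], grip_force=30)

```text
clock: 2.7
position: [0.5481, -0.2238, 0.1947]
orientation: [3.109, 0.449, 0.0]
force: [-0.4, 0.7, 0.0]
gripper_width: 0.484
```

Emit:
arm_command([
  [0,[0,0,0],[0,0,0]],
  [0,[0,0,0],[0,0,0]],
  [0,[0,0,0],[0,0,0]],
  [0,[0,0,0],[0,0,0]],
  [0,[0,0,0],[0,0,0]],
])

```text
clock: 3.32
position: [0.5481, -0.2239, 0.1946]
orientation: [-3.109, -0.449, 0.0]
force: [-0.4, 0.3, -1.3]
gripper_width: 0.235
```

Emit:
arm_command([
  [0,[0,0,-0.5],[0,0,0]],
  [0,[0,0,-1.2],[0,0,0]],
  [0,[0,0,-2.0],[0,0,0]],
  [0,[0,0,-2.6],[0,0,0]],
  [0,[0,0,-2.6],[0,0,0]],
])

```text
clock: 3.95
position: [0.5492, -0.2246, 0.3025]
orientation: [3.105, 0.448, 0.008]
force: [0.1, -0.2, -0.8]
gripper_width: 0.233
```

```bash
python3 -c "
from h import *
plan([.5675,.1995,.30])
for n in('side','top'):
    im=optics.capture(n);cv2.imwrite(f'pics/{n}2.png',im[:,:,::-1])
b=cv2.imread('pics/side2.png');cv2.imwrite('pics/s2c.png',cv2.resize(b[30:230,180:380],None,fx=3,fy=3,interpolation=2))"
```

```text
clock 3.95 pos [ 0.5492 -0.2246  0.3025] jaw deg -73.57 F [ 0.11 -0.16 -0.8 ] w 0.233
  shift [  3.438 -10.04    0.026] turn [ 0.029 -0.024  0.   ]
```

View pics/s2c.png

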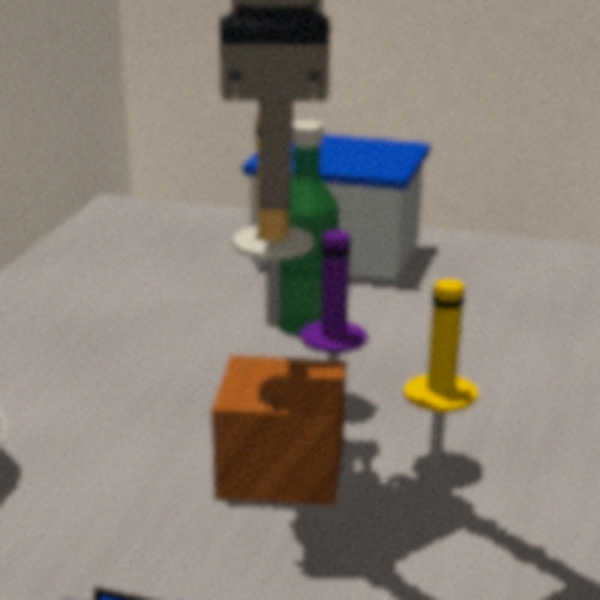

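The stylus hangs upright in the grip, steel tip at crop (273,322), clear of the block. Now moving over to the switch.

Emit:
arm_command([
  [0,[0.3,-0.9,0],[0,0,0]],
  [0,[0.75,-2.2,0],[0,0,0]],
  [0,[1.2,-3.5,0],[0,0,0]],
  [0,[1.65,-4.8,0],[0,0,0]],
  [0,[2.1,-6.1,0],[0,0,0]],
])

```text
clock: 4.68
position: [0.5588, 0.0357, 0.2971]
orientation: [-3.109, -0.449, 0.004]
force: [0.6, 0.2, -0.3]
gripper_width: 0.231
```

Emit:
arm_command([
  [0,[0.45,-1.3,0],[0,0,0]],
  [0,[0.9,-2.6,0],[0,0,0]],
  [0,[1.2,-3.5,0],[0,0,0]],
  [0,[1.34,-3.94,0],[0,0,0]],
  [0,[1.34,-3.94,0],[0,0,0]],
])

```text
clock: 5.3
position: [0.5661, 0.2005, 0.2977]
orientation: [3.109, 0.451, -0.003]
force: [0.4, -0.3, -1.0]
gripper_width: 0.236
```

```bash
python3 -c "
from h import *
plan([.5675,.1995,.30])
for n in('side','top'):
    im=optics.capture(n);cv2.imwrite(f'pics/{n}3.png',im[:,:,::-1])
b=cv2.imread('pics/side3.png');cv2.imwrite('pics/s3c.png',cv2.resize(b[180:340,120:280],None,fx=3.5,fy=3.5,interpolation=2))
print(proj('side',[[.5675,.1995,.123],[.5675,.1995,.083]]))"
```

```text
clock 5.3 pos [0.5661 0.2005 0.2977] jaw deg -73.49 F [ 0.41 -0.35 -0.99] w 0.236
  shift [ 0.027  0.034 -0.058] turn [ 0.001  0.011 -0.   ]
[[165.61096801 264.14445203]
 [169.87137507 286.06645519]]
```

View pics/s3c.png

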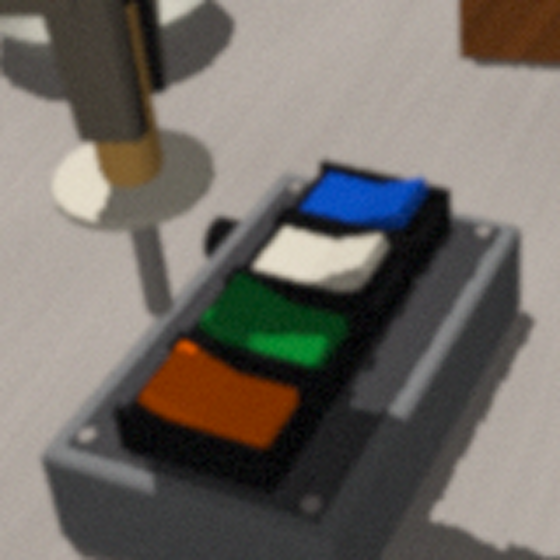

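View pics/top3.png

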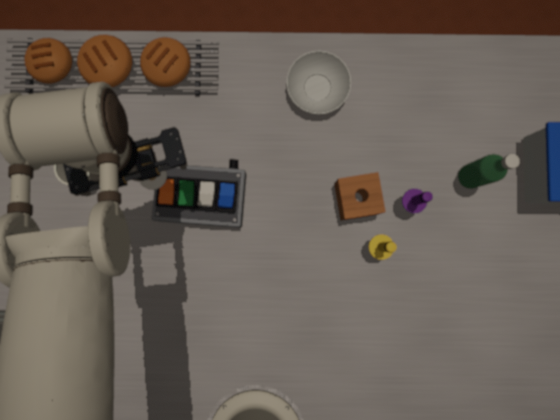

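The tip, at side (165,269), matches the prediction of about (166,266.5). It is over the far half of the orange rocker. I'll lower in steps.

Emit:
arm_command([
  [0,[0.05,0.03,0.4],[0,0,0]],
  [0,[0.05,0.03,0.7],[0,0,0]],
  [0,[0.05,0.03,0.7],[0,0,0]],
])

```text
clock: 5.78
position: [0.5679, 0.199, 0.2684]
orientation: [3.11, 0.448, -0.006]
force: [0.3, 0.4, 0.2]
gripper_width: 0.229
```

```bash
python3 -c "
from h import *
plan([.568,.1995,.254])
for n in('side',):
    im=optics.capture(n);cv2.imwrite(f'pics/{n}4.png',im[:,:,::-1])
b=cv2.imread('pics/side4.png');cv2.imwrite('pics/s4c.png',cv2.resize(b[200:330,120:250],None,fx=4.5,fy=4.5,interpolation=2))"
```

```text
clock 5.775 pos [0.5679 0.199  0.2684] jaw deg -73.61 F [0.33 0.37 0.24] w 0.229
  shift [ 0.009 -0.012  0.361] turn [-0.003  0.023  0.   ]
```

View pics/s4c.png

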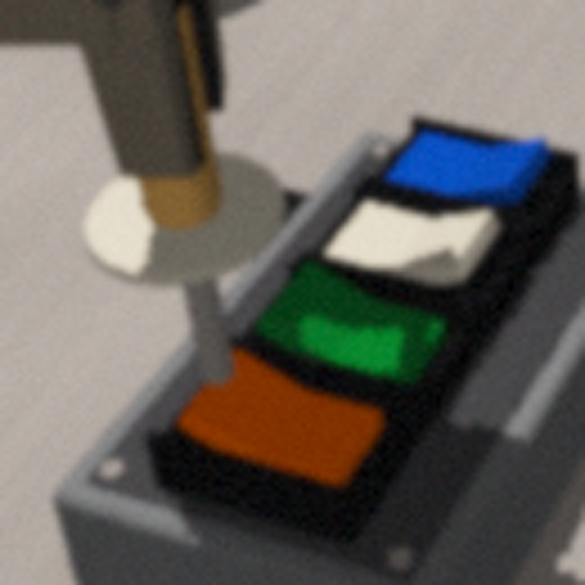

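The tip at crop (218,380) is just above the raised far half of the orange rocker, and centred across its width. Now pressing.

Emit:
arm_command([
  [0,[0,0,0.12],[0,0,0]],
  [0,[0,0,0.24],[0,0,0]],
  [0,[0,0,0.34],[0,0,0]],
  [0,[0,0,0.37],[0,0,0]],
  [0,[0,0,0.37],[0,0,0]],
])

```text
clock: 6.45
position: [0.5686, 0.1997, 0.2557]
orientation: [-3.109, -0.449, 0.001]
force: [0.0, 0.3, 0.2]
gripper_width: 0.234
```

```bash
python3 -c "
from h import *
plan([.568,.1995,.254])
for n in('side',):
    im=optics.capture(n);cv2.imwrite(f'pics/{n}5.png',im[:,:,::-1])
b=cv2.imread('pics/side5.png');cv2.imwrite('pics/s5c.png',cv2.resize(b[200:330,120:250],None,fx=4.5,fy=4.5,interpolation=2))"
```

```text
clock 6.45 pos [0.5686 0.1997 0.2557] jaw deg -73.56 F [0.03 0.26 0.23] w 0.234
  shift [-0.015  0.001  0.043] turn [-0.001  0.003  0.   ]
```

View pics/s5c.png

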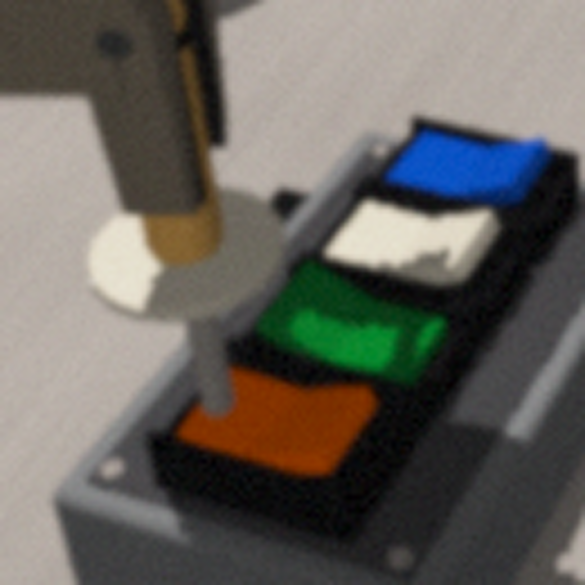

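The orange far end is down and nearly level. The force is still low, so I'll press a little further to the stop.

Emit:
arm_command([
  [0,[0,0,0.04],[0,0,0]],
  [0,[0,0,0.08],[0,0,0]],
  [0,[0,0,0.08],[0,0,0]],
])

```text
clock: 6.88
position: [0.569, 0.1997, 0.2544]
orientation: [3.109, 0.449, 0.002]
force: [-1.4, -0.1, 8.4]
gripper_width: 0.238
```

The force rose to 8 N, so the rocker is on its stop. I'll lift and check.

Emit:
arm_command([
  [0,[0,0,-0.3],[0,0,0]],
  [0,[0,0,-0.8],[0,0,0]],
  [0,[0,0,-1.2],[0,0,0]],
  [0,[0,0,-1.2],[0,0,0]],
])

```text
clock: 7.38
position: [0.5696, 0.1998, 0.3031]
orientation: [-3.109, -0.449, -0.006]
force: [0.4, -0.5, -1.1]
gripper_width: 0.233
```

```bash
python3 -c "
from h import *
plan([.5485,-.2240,.302])
for n in('side','top'):
    im=optics.capture(n);cv2.imwrite(f'pics/{n}6.png',im[:,:,::-1])
b=cv2.imread('pics/side6.png');t=cv2.imread('pics/top6.png')
cv2.imwrite('pics/s6c.png',np.hstack([cv2.resize(b[200:330,120:250],(390,390),interpolation=2),cv2.resize(t[165:230,330:395],(390,390),interpolation=2)]))"
```

```text
clock 7.375 pos [0.5696 0.1998 0.3031] jaw deg -73.57 F [ 0.39 -0.5  -1.13] w 0.233
  shift [-3.503 10.013  0.019] turn [ 0.003 -0.023  0.   ]
```

View pics/s6c.png

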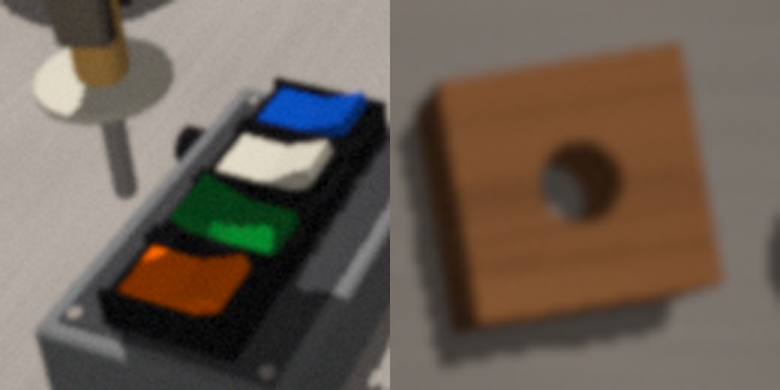

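The orange rocker is now flipped, with the same shape as white and blue, and green is unchanged. The bore is visible at crop (581,181).

```bash
python3 -c "
from h import *
p=np.array([191.5/6-.5+330,181.5/6-.5+165]);print(p,ray('top',p,.075))
for c in [(46,90),(290,45),(333,283),(88,327)]: print(ray('top',((c[0]+.5)/6+329.5,(c[1]+.5)/6+164.5),.075))"
```

```text
[361.41666667 194.75      ] [ 0.54713392 -0.22686564  0.075     ]
[ 0.5798767  -0.17404918  0.075     ]
[ 0.59750511 -0.26303881  0.075     ]
[ 0.51054314 -0.27830289  0.075     ]
[ 0.49346915 -0.18950468  0.075     ]
```

Emit:
arm_command([
  [0,[-0.3,0.9,0],[0,0,0]],
  [0,[-0.75,2.2,0],[0,0,0]],
  [0,[-1.2,3.5,0],[0,0,0]],
  [0,[-1.65,4.8,0],[0,0,0]],
  [0,[-2.1,6.1,0],[0,0,0]],
])

```text
clock: 8.1
position: [0.5564, -0.0597, 0.2997]
orientation: [-3.109, -0.449, 0.002]
force: [-0.5, -0.1, -0.7]
gripper_width: 0.232
```

```bash
python3 -c "
from h import *
plan([.5467,-.2257,.302])"
```

```text
clock 8.1 pos [ 0.5564 -0.0597  0.2997] jaw deg -73.56 F [-0.47 -0.11 -0.71] w 0.232
  shift [-1.408  3.911 -0.058] turn [-0.005  0.007  0.   ]
```

Emit:
arm_command([
  [0,[-0.45,1.3,0],[0,0,0]],
  [0,[-0.9,2.6,0],[0,0,0]],
  [0,[-1.25,3.5,0],[0,0,0]],
  [0,[-1.42,3.93,0],[0,0,0]],
  [0,[-1.42,3.93,0],[0,0,0]],
])

```text
clock: 8.72
position: [0.5469, -0.2252, 0.3]
orientation: [-3.108, -0.447, 0.001]
force: [0.5, 1.2, -0.7]
gripper_width: 0.235
```

```bash
python3 -c "
from h import *
plan([.5467,-.2257,.196])
for n in('side',):
    im=optics.capture(n);cv2.imwrite(f'pics/{n}7.png',im[:,:,::-1])
b=cv2.imread('pics/side7.png');cv2.imwrite('pics/s7c.png',cv2.resize(b[80:210,220:350],None,fx=4.5,fy=4.5,interpolation=2))"
```

```text
clock 8.725 pos [ 0.5469 -0.2252  0.3   ] jaw deg -73.64 F [ 0.5   1.24 -0.69] w 0.235
  shift [-0.008  0.014  2.601] turn [-0.007  0.003  0.   ]
```

View pics/s7c.png

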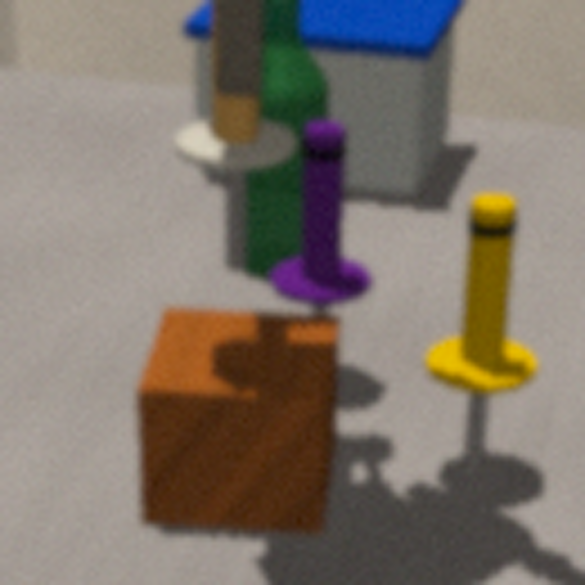

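The stylus is upright over the block, so I'll lower it in.

Emit:
arm_command([
  [0,[0,0,0.6],[0,0,0]],
  [0,[0,0,1.2],[0,0,0]],
  [0,[0,0,1.8],[0,0,0]],
  [0,[0,0,2.3],[0,0,0]],
  [0,[0,0,2.3],[0,0,0]],
])

```text
clock: 9.4
position: [0.5465, -0.2234, 0.2068]
orientation: [-3.106, -0.451, 0.004]
force: [1.3, -0.7, -1.1]
gripper_width: 0.236
```

Emit:
arm_command([
  [0,[0,0,0.14],[0,0,0]],
  [0,[0,0,0.26],[0,0,0]],
  [0,[0,0,0.26],[0,0,0]],
])

```text
clock: 9.78
position: [0.5472, -0.225, 0.1983]
orientation: [-3.109, -0.449, 0.0]
force: [-0.5, -0.3, -0.8]
gripper_width: 0.234
```

```bash
python3 -c "
from h import *
plan([.5467,-.2257,.196])
for n in('side',):
    im=optics.capture(n);cv2.imwrite(f'pics/{n}8.png',im[:,:,::-1])
b=cv2.imread('pics/side8.png');cv2.imwrite('pics/s8c.png',cv2.resize(b[80:210,220:350],None,fx=4.5,fy=4.5,interpolation=2))"
```

```text
clock 9.775 pos [ 0.5472 -0.225   0.1983] jaw deg -73.57 F [-0.53 -0.25 -0.77] w 0.234
  shift [-0.016  0.013  0.058] turn [-0. -0. -0.]
```

View pics/s8c.png

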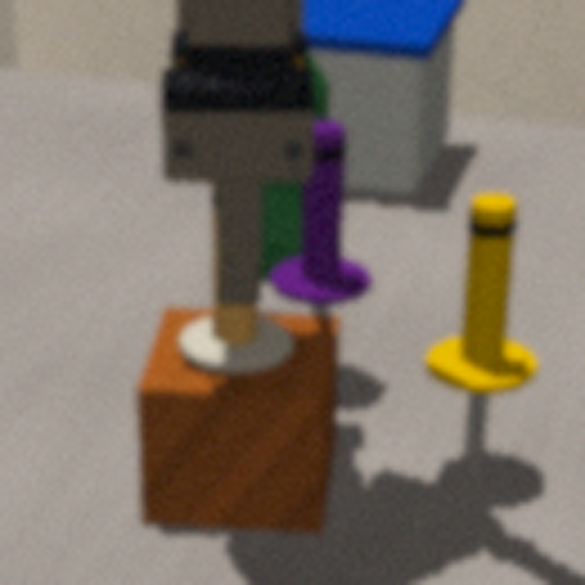

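The rod is in the bore, with the guard about 3 mm above the top face. I'll lower slightly more, then release slowly.

Emit:
arm_command([
  [0,[0,0,0.05],[0,0,0]],
  [0,[0,0,0.06],[0,0,0]],
  [0.3,[0,0,0.06],[0,0,0]],
  [0.4,[0,0,0.06],[0,0,0]],
  [0.6,[0,0,0.06],[0,0,0]],
])

```text
clock: 10.45
position: [0.5472, -0.225, 0.196]
orientation: [3.109, 0.449, 0.0]
force: [-0.5, 0.5, 0.5]
gripper_width: 0.487
```

Emit:
arm_command([
  [1,[0,0,0],[0,0,0]],
  [1,[0,0,0],[0,0,0]],
  [1,[0,0,0],[0,0,0]],
  [1,[0,0,0],[0,0,0]],
  [1,[0,0,0],[0,0,0]],
])

```text
clock: 11.08
position: [0.5472, -0.225, 0.1959]
orientation: [-3.109, -0.449, 0.0]
force: [0.1, 0.0, -0.1]
gripper_width: 0.994
```

Emit:
arm_command([
  [1,[0,0,-0.6],[0,0,0]],
  [1,[0,0,-1.5],[0,0,0]],
  [1,[0,0,-2.5],[0,0,0]],
  [1,[0,0,-3.2],[0,0,0]],
  [1,[0,0,-3.2],[0,0,0]],
])

```text
clock: 11.7
position: [0.5481, -0.2256, 0.3266]
orientation: [3.106, 0.449, 0.006]
force: [-0.7, 0.4, -0.4]
gripper_width: 0.996
```

```bash
python3 -c "
from h import *
plan([.5467,-.2257,.32])
for n in('side','top'):
    im=optics.capture(n);cv2.imwrite(f'pics/{n}9.png',im[:,:,::-1])
b=cv2.imread('pics/side9.png');cv2.imwrite('pics/s9c.png',cv2.resize(b[90:350,120:350],None,fx=2.3,fy=2.3,interpolation=2))"
```

```text
clock 11.7 pos [ 0.5481 -0.2256  0.3266] jaw deg -73.56 F [-0.73  0.4  -0.44] w 0.996
  shift [-0.035 -0.007  0.164] turn [ 0.024 -0.02   0.   ]
```

View pics/s9c.png

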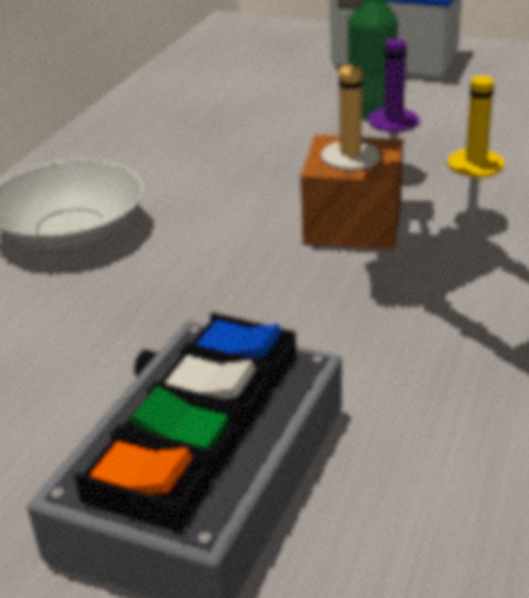

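View pics/top9.png

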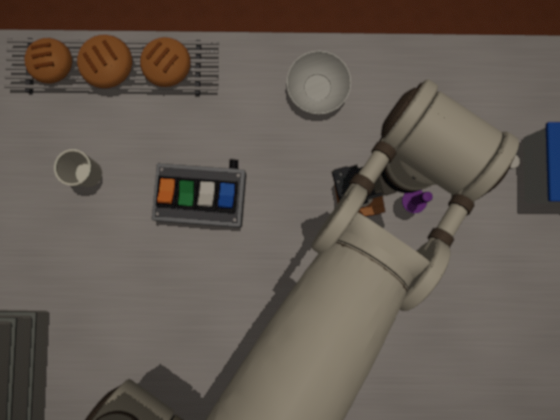

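The side picture shows the stylus upright in the block (crop 350,110), with its guard flat on the top face. Orange (140,467) is on, white and blue are on, and green is off. The gripper is open and well clear, so I'm handing in.

```bash
python3 -c "
from plant import ctrl
s=ctrl.state();print(s['clock'],s['position'],s['force'],s['gripper_width'])
print(ctrl.sign_off())"
```

```text
11.8 [ 0.54688332 -0.22482003  0.32271186] [-0.85380231  0.63695347 -0.66036658] 1.0006528087532067
the job is handed in; nothing more can be done
None
```

The job is done and was handed in at 11.8 s; `sign_off` gives no verdict. I took the wood-handled steel stylus out of its block and pressed the far end of the orange rocker with its tip. The force rose to about 8 N at the stop. I then put the stylus back in the bore, let go, and raised the gripper clear.

In the last side picture the orange rocker is on, white and blue are still on, and green is still off. The stylus stands upright with its guard on the block, and the gripper is open and touching nothing.

- **Not measured:** I judged the rocker tilts and the final stylus position by eye. In the last top view the arm hid the stylus, so its centring was not rechecked from above.
- **Small disagreement:** the block centre, the bore and the stylus's starting guard position differed by about 2–4 mm in my measurements. I aimed the return at the bore, and its clearance around the rod covers that difference.

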